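Lock the blood transport box with the quick-release pin

TASK

The lid of the blood transport box is shut but not locked. Take the quick-release pin, the one with a block-shaped handle and a round thumb button on its side, from the pin stand and, squeezing its button in all the while, push it straight down through the two aligned holes of the box's hasp until its flange rests flat on the upper plate. Then let go, so that the button springs out and the pin is locked.

Things in the scene. Friction and masses are not known exactly. Their poses are not given: they have to be found in the camera images.
- lock_pin: Quick-release pin, 180 g, upright in any slot of the stand (the other pins have a round knob or a T-bar). Origin: on its axis, underside of the flange (46 mm across, 6 thick); z up. Black block handle 30 mm along x, 26 along y, z 6 to 50 mm; button 20 mm across stands 6 mm out of its +x face, centre z 32. Shank below: 14 mm across, 52 long. To hold the button in, pinch handle and button along x.
- thumb_button (a joint): Button travel in m: 0 out, 0.006 flush with the handle's face (stop 0.0065). Spring 3 N at first, 6 N when flush; returns by itself. Two locking studs on the shank (42 mm below the flange, 9 mm thick) stand out along +x and -x to 16.5 mm from the axis while it is out, and draw into the shank when it is pressed; standing out they do not pass the hasp's holes.
- hasp_hole (a point): Centre of the upper hole on the top face of the hasp's upper plate; z up, -x points away from the fixed box. Hole 29 mm across, 2 mm bevel; steel plate 8 mm thick, 60 wide, flush with the flat lid top, 150 mm above the table. The lower plate's equal hole lies right below, at 22 to 32 mm depth; free space under it. The lid's edge is 40 mm from this point; a strap on it stands 2 mm up.
- pin_stand: Fixed aluminium stand, 90 mm along x, 290 along y, flat top 68 mm above the table. Origin: centre of its underside. Three slots, 45 mm along x by 19 along y, at y = -92, 0 and 92 mm hold the three pins, whose flanges rest on the top. The quick-release pin's x lies along the stand's x within about 5 degrees.
There are look-alikes about, which are no part of the job. What is shaped like the lock_pin but orange or purple is not meant.

How it is judged:
By the outcome, as a careful person would: the job done as asked, in the order asked, and still so for the second after the job is handed in, with the robot touching nothing.
It also fails if it takes over 42 s, if anything falls off the work surface, if the arm or the gripper's body presses on something with over 40 N, if the wrist force passes 120 N, or if a joint passes its speed limit or range.

ROBOT

A 7-joint arm with a two-finger parallel gripper is mounted at the origin on the work surface. World frame = base frame: x ahead of the robot, y to its left, z up, the work surface at z = 0. Lengths are in mm, angles in rad, forces in N, time in s.
With the tool pointing down it reaches from about 400 to 875 mm from the base axis. Payload 19.3 kg.
Tool frame: the origin (TCP) lies at the very end of the fingers, on their centre line; the grasp point (between the pads) lies 19 mm behind it (grip_point_offset is the z of the grasp point in the tool frame, in mm); z points along the fingers, x is the direction in which the jaws open and shut, and the axes are right-handed (so a half turn about z gives the same grasp; the last joint's range is limited). The gripper opens to 85 mm and grips with 20 to 120 N. Pads are 22 mm wide; open, the fingers measure 114 mm over their backs; the gripper's body (76 mm by 85 mm) begins 54 mm behind the grasp point. The pads swing forward as they close: fully open they stand 13 mm farther back than shut.
Start: joints at [-1.171, 0.521, -0.036, 1.599, 0.021, 1.021, -0.113], TCP at [282.958, 557.269, 202.891] pointing down, gripper open.
Joint ranges: [-2.91, 2.91], [-0.3, 2.13], [-1.5, 1.42], [0.17, 2.43], [-1.26, 4.41], [0.16, 1.93], [-2.52, 2.52]. Speed limits (rad/s): [1.89, 1.89, 2.39, 2.39, 3.01, 3.01, 3.01].

INTERFACE

Orientations are given as a 3x3 rotation matrix whose columns are the frame's x, y, z axes.
In Python, from workcell import movep, movel, goto_joints, open_gripper, clamp, wait, inverse_kinematics, read_state, camera, PlanningError, finish_job, grip_point_offset gives the robot as it stands. Calls block until the motion is done:
- movep(position, orientation): joint-space move of the TCP to a pose.
- movel(position, frame=None, max_speed=150, guard=None): straight line of the TCP; frame=None keeps the orientation; max_speed is the mean speed in mm/s. With guard (N) it stops when the force on the tool has changed by that much, and returns True; else False.
- goto_joints(angles): joint-space move.
- open_gripper() and clamp(): open the fingers fully, or close them until they stop; the grip force is fixed at half the most.
- wait(seconds).
- inverse_kinematics(position, orientation): joint angles nearest the present ones, or None.
- read_state(): the state.
- camera(name): name is "scene" or "top"; returns a dict with "image" (480x640x3 uint8, blue, green, red), "range_z" (480x640 float32, mm along the optical axis (not along the pixel's ray), 0 where there is no reading), "fx", "fy", "cx", "cy" (pixels), "cam_to_world" (4x4, takes a point from camera to world coordinates). Camera axes: x right, y up, looking along -z (the intrinsics and any distortion apply to the point x, -y, -z); pixel columns grow to the right and rows downward; lengths in mm; the calibration is good to about 2 mm. A picture is of the moment at which its call begins.
A pose or a line that the arm cannot do raises PlanningError and nothing moves.
- finish_job(): hands the job in, once; it reports no verdict.
The state is a dict: "time": time; "qpos": joint angles; "qvel": joint speeds; "joint_efforts": joint torques, N m; "eef_pos": TCP position; "tool_rot": TCP orientation; "ft_force": force on the tool from outside, world axes, zero at the start; "torque": the same for the moment, N m; "finger_gap": finger opening in mm.
Only numpy, scipy, OpenCV 4.12 (cv2) and the standard library are available. Lean on these libraries where they do the work, as an engineer would, in place of code of your own. Each camera call takes 0.05 s, during which the arm holds its last target. There are 200 camera calls.

## Working session

There is one attempt and no reset: what is moved stays moved. The work goes in short steps, each a Python script; the robot and the scene stay as the last script left them, time stands still between calls to the robot, and variables do not carry over. Pictures are saved under pics/ and viewed, about 8 in all and at most 12, crops included, and the job is handed in when it is done.

```bash
ls; mkdir -p pics
python3 - <<'E'
from workcell import *
import cv2,numpy as np
for n in("scene","top"):
    c=camera(n); cv2.imwrite(f"pics/{n}0.png",c["image"]); np.savez(f"{n}0.npz",**c)
    print(n,c["fx"],c["fy"],c["cx"],c["cy"],c["cam_to_world"].round(3).tolist(),[k for k in c])
s=read_state();print(s["time"],s["ft_force"],grip_point_offset)
E
```

```text
pics
scene 568.1726909212288 568.1726909212288 313.17032912376754 238.96466742798154 [[-0.448, -0.768, 0.458, 991.286], [0.894, -0.384, 0.231, 318.858], [-0.001, 0.513, 0.858, 1066.809], [0.0, 0.0, 0.0, 1.0]] ['image', 'range_z', 'fx', 'fy', 'cx', 'cy', 'cam_to_world']
top 447.08943856702723 447.08943856702723 318.19888917644664 235.5322825393943 [[-0.02, 0.983, -0.183, 334.014], [-1.0, -0.021, -0.003, 63.008], [-0.007, 0.183, 0.983, 868.766], [0.0, 0.0, 0.0, 1.0]] ['image', 'range_z', 'fx', 'fy', 'cx', 'cy', 'cam_to_world']
0.1 [0.46694744 0.94128402 0.03610848] -18.700000000000003
```

View pics/scene0.png

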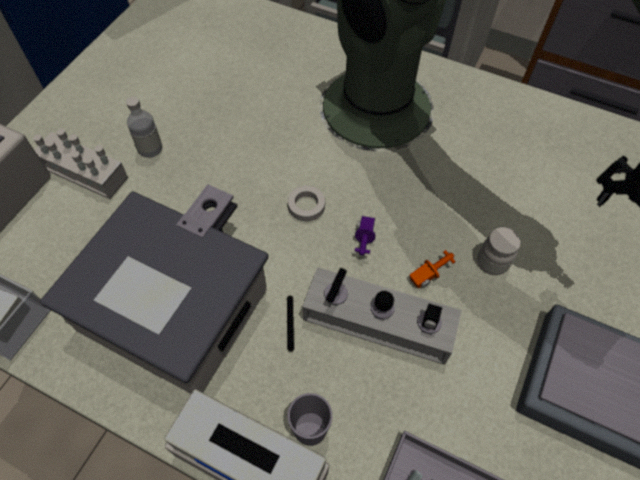

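View pics/top0.png

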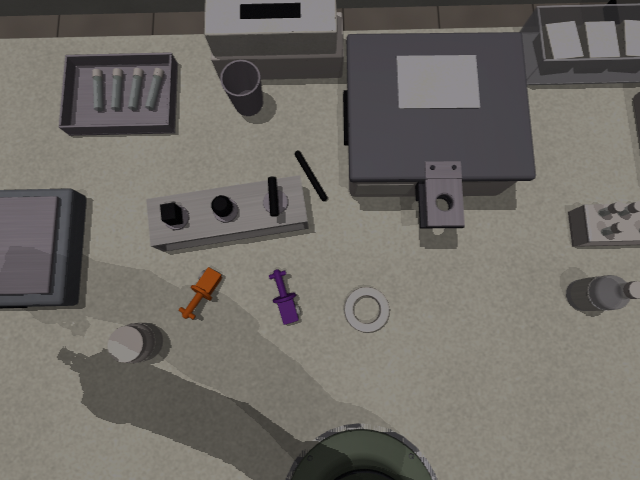

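Candidates in the top picture are the block handle at (173,214), round knob at (221,206), T-bar at (274,195), and orange (207,280) and purple (285,300) look-alikes lying on the table. I choose the block handle at (173,214), which is (431,318) in the scene picture. The hasp hole is at (444,202) top and (210,204) scene. Next is a close crop to check this.

```bash
cat > h.py <<'E'
import numpy as np,cv2
def ray(c,u,v):
    M=np.asarray(c["cam_to_world"]);d=np.array([(u-c["cx"])/c["fx"],-(v-c["cy"])/c["fy"],-1.])
    return M[:3,3],M[:3,:3]@d
def onz(c,u,v,z):
    o,d=ray(c,u,v);return o+d*(z-o[2])/d[2]
def atd(c,u,v):
    o,d=ray(c,u,v);return o+d*c["range_z"][int(v),int(u)]
def proj(c,p):
    M=np.asarray(c["cam_to_world"]);q=M[:3,:3].T@(np.asarray(p)-M[:3,3]);return np.array([c["cx"]+c["fx"]*q[0]/-q[2],c["cy"]-c["fy"]*q[1]/-q[2]])
def tri(a,ua,b,ub):
    (o1,d1),(o2,d2)=ray(a,*ua),ray(b,*ub)
    s=np.linalg.lstsq(np.c_[d1,-d2],o2-o1,rcond=None)[0];return (o1+d1*s[0]+o2+d2*s[1])/2,np.linalg.norm(o1+d1*s[0]-o2-d2*s[1])
E
python3 - <<'E'
from h import *
S=dict(np.load("scene0.npz"));T=dict(np.load("top0.npz"))
def crop(c,u,v,r,w=390):
    return cv2.resize(c["image"][v-r:v+r,u-r:u+r],(w,w),interpolation=cv2.INTER_CUBIC)
a=np.hstack([crop(T,173,214,30),crop(S,431,318,30)])
a=cv2.convertScaleAbs(a,alpha=2,beta=30)
cv2.imwrite("pics/c1.png",a)
# hole via grid around: depth
print("hole",onz(T,444,202,150),onz(S,210,204,150))
print("block",atd(T,173,212),atd(S,432,310),"tri",tri(T,(173,214),S,(431,318)))
for c,n in((T,'T'),(S,'S')):
    h,w=480,640;vv,uu=np.mgrid[:h,:w]
    d=np.stack([(uu-c["cx"])/c["fx"],-(vv-c["cy"])/c["fy"],-np.ones((h,w))],-1)*c["range_z"][...,None]
    P=d@c["cam_to_world"][:3,:3].T+c["cam_to_world"][:3,3]
    np.save(f"P{n}.npy",P)
    ok=c["range_z"]>0
    # stand top
    for nm,lo,hi,zl,zh in(("stand",(380,60),(700,520),60,76),("boxtop",(350,-500),(850,0),143,157),("blk",(420,330),(620,520),108,130)):
        m=ok&(P[...,0]>lo[0])&(P[...,0]<hi[0])&(P[...,1]>lo[1])&(P[...,1]<hi[1])&(P[...,2]>zl)&(P[...,2]<zh)
        k,l,st,ce=cv2.connectedComponentsWithStats(m.astype(np.uint8))
        for i in range(1,k):
            if st[i,4]>30:
                q=P[l==i];print(n,nm,st[i].tolist(),q.mean(0).round(1),np.round(cv2.minAreaRect(q[:,:2].astype(np.float32)),1) if 0 else cv2.minAreaRect(q[:,:2].astype(np.float32)))
E
```

```text
hole [ 519.89440475 -143.79909975  150.        ] [ 521.09376452 -143.0595456   150.        ]
block [520.69870254 315.8340567  117.91345578] [521.8957672  323.44077471 116.4041167 ] tri (array([524.1712514 , 326.74392408,  87.74148105]), np.float64(1.8673168046560062))
T stand [146, 175, 162, 72, 6352] [533.1 232.1  67. ] ((535.7847290039062, 235.18783569335938), (91.2041244506836, 290.6083068847656), 7.982740879058838)
T boxtop [351, 32, 185, 195, 27148] [ 682.2 -151.2  148.6] ((657.7506103515625, -151.45777893066406), (306.1386413574219, 354.77069091796875), 89.41545104980469)
T boxtop [623, 281, 12, 18, 89] [ 369.6 -424.5  150.7] ((370.61810302734375, -426.2359619140625), (12.910529136657715, 26.95103645324707), 82.69145202636719)
T blk [160, 204, 6, 18, 86] [522.1 334.1 116. ] ((521.50146484375, 334.9239807128906), (29.543201446533203, 9.562638282775879), 1.2468453645706177)
S stand [303, 267, 159, 88, 5722] [541.5 238.9  69.3] ((536.138427734375, 235.8927001953125), (94.52227783203125, 290.14990234375), 7.981021404266357)
S boxtop [128, 103, 13, 7, 51] [ 376.2 -426.7  150.7] ((374.6444396972656, -428.414306640625), (13.795039176940918, 27.173694610595703), 48.41860580444336)
S boxtop [40, 184, 224, 196, 23601] [ 701.1 -145.3  151.1] ((659.2568359375, -151.98690795898438), (304.9500427246094, 357.36090087890625), 89.82339477539062)
S blk [431, 306, 12, 19, 111] [527.8 335.  117.2] ((525.3569946289062, 335.7230224609375), (38.173763275146484, 11.410440444946289), 0.31220531463623047)
```

View pics/c1.png

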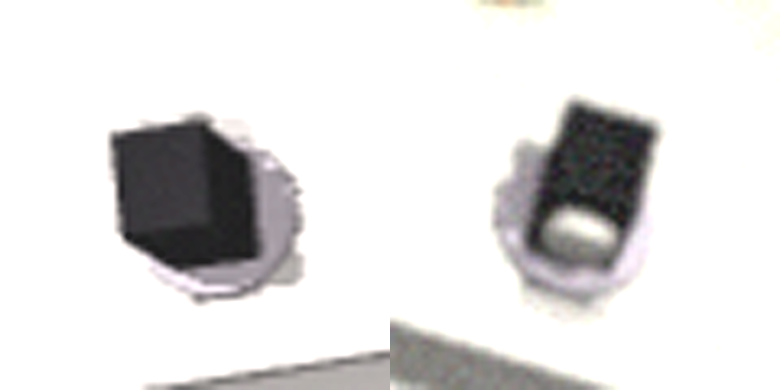

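The crop confirms the block handle. The scene view (right half, crop pixel 580,235) shows the round button on the side facing the scene camera, which is world +x. Next I compute its yaw and the hole centre.

Run:
```python
from h import *
from workcell import *
S=dict(np.load("scene0.npz"));T=dict(np.load("top0.npz"))
C=np.array([onz(T,143+x/6.5-.5,184+y/6.5-.5,118) for x,y in((112,133),(207,122),(212,222),(122,240))])
print("top corners",C.round(1).tolist(),C.mean(0)); 
d=(C[0]+C[1]-C[2]-C[3]);yaw=np.arctan2(d[1],d[0]);print("yaw",np.degrees(yaw))
e=np.mean([onz(S,401+x/6.5-.5,288+y/6.5-.5,118) for x,y in((570-390,100),(658-390,128))],0);print("S far edge mid",e,"+15:",e+15*np.r_[np.cos(yaw),np.sin(yaw),0])
for c,n,u0,v0 in((T,'T',444,202),(S,'S',210,204)):
    P=np.load(f"P{n}.npy");m=((P[...,2]<145)).astype(np.uint8)
    k,l,st,ce=cv2.connectedComponentsWithStats(m,connectivity=4);i=l[v0,u0];print(n,st[i],ce[i],onz(c,*ce[i],149))
for p in([522,322,81],[522,322,220],[520,-143,240],[520,-143,164]):
  for y in(yaw,yaw+np.pi):
    R=np.array([[np.cos(y),np.sin(y),0],[np.sin(y),-np.cos(y),0],[0,0,-1]]);q=inverse_kinematics(p,R);print(p,None if q is None else np.round(q,2))
print(read_state()["tool_rot"].round(2))
```

```text
top corners [[535.5, 339.4, 118.0], [538.0, 314.1, 118.0], [510.6, 311.8, 118.0], [506.2, 335.5, 118.0]] [522.57245368 325.20679314 118.        ]
yaw 6.396361324391346
S far edge mid [511.06567638 324.77858662 118.        ] +15: [525.97230132 326.44967393 118.        ]
T [436 194  17  17 222] [444.26576577 201.99099099] [ 520.15869506 -144.52737056  149.        ]
S [203 198  14  13 127] [209.48031496 204.62992126] [ 522.30273403 -143.68099925  149.        ]
[522, 322, 81] [-0.78  0.66  0.19  1.74 -0.17  0.76 -0.39]
[522, 322, 81] [-0.32  0.69 -0.49  1.71  0.41  0.84  2.26]
[522, 322, 220] [-0.82  0.5   0.25  1.62 -0.14  1.04 -0.42]
[522, 322, 220] [-0.33  0.52 -0.47  1.6   0.26  1.09  2.38]
[520, -143, 240] [-0.3   0.4   0.62  1.81 -0.27  1.02  0.54]
[520, -143, 240] [-0.62  0.66  1.23  1.82 -0.68  1.17 -2.19]
[520, -143, 164] [-0.22  0.49  0.52  1.89 -0.32  0.85  0.57]
[520, -143, 164] [-0.59  0.81  1.23  1.9  -0.87  1.1  -2.03]
[[ 0.45  0.89 -0.  ]
 [ 0.89 -0.45 -0.  ]
 [-0.    0.   -1.  ]]
```

```bash
cat >> h.py <<'E'
def Rz(deg):
    c,s=np.cos(np.radians(deg)),np.sin(np.radians(deg));return np.array([[c,s,0],[s,-c,0],[0,0,-1.]])
E
python3 - <<'E'
from h import *
from workcell import *
movep([524,326,190],Rz(6.5))
print(read_state()["time"],read_state()["ft_force"])
print("hit",movel([524,326,82],max_speed=80,guard=10))
s=read_state();print(s["time"],s["eef_pos"],s["ft_force"])
for n in("scene","top"):
    c=camera(n);np.savez(f"{n}1.npz",**c)
    u,v=proj(c,[524,326,95]).astype(int);u=max(u,50);cv2.imwrite(f"pics/{n}1.png",cv2.resize(c["image"][v-50:v+50,u-50:u+50],(400,400),interpolation=cv2.INTER_CUBIC))
a=np.hstack([cv2.imread("pics/scene1.png"),cv2.imread("pics/top1.png")]);cv2.imwrite("pics/c2.png",cv2.convertScaleAbs(a,alpha=1.8,beta=20))
E
```

```text
1.3667 [-0.10105046  0.01126345 -0.68400406]
hit False
2.8667 [524.22376396 326.16241212  82.46431377] [-0.58872215  0.65993175 -1.17647731]
```

View pics/c2.png

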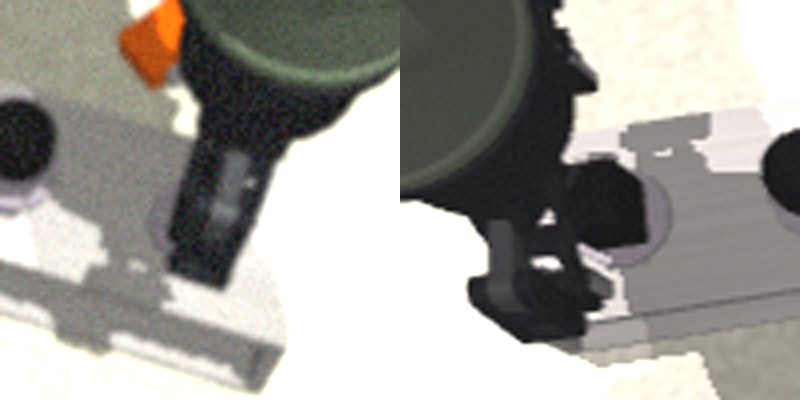

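The fingers straddle the handle: in the right half it sits at (610,205) between them, and nothing is touching. Clamping and lifting a little.

Run:
```python
from h import *
from workcell import *
clamp();s=read_state();print(s["time"],s["finger_gap"],s["ft_force"],s["torque"])
if 27<s["finger_gap"]<33:
    p=s["eef_pos"];print(movel([p[0],p[1],p[2]+75],max_speed=120))
    s=read_state();print(s["time"],s["finger_gap"],s["ft_force"],s["eef_pos"])
    for n in("scene","top"):
        c=camera(n);np.savez(f"{n}2.npz",**c)
        u,v=proj(c,s["eef_pos"]-[0,0,15]).astype(int);u=max(u,50);cv2.imwrite(f"pics/{n}2.png",cv2.resize(c["image"][v-50:v+50,u-50:u+50],(400,400),interpolation=cv2.INTER_CUBIC))
    a=np.hstack([cv2.imread("pics/scene2.png"),cv2.imread("pics/top2.png")]);cv2.imwrite("pics/c3.png",cv2.convertScaleAbs(a,alpha=1.8,beta=20))
```

```text
3.5333 27.85597561801316 [ 0.81112776 -0.69446661  4.43461502] [-0.13988283  0.27416748  0.00358519]
False
4.3083 28.03118913712082 [-0.5258012   0.43368962 -2.33688972] [523.73709624 325.87073994 156.62053494]
```

View pics/c3.png

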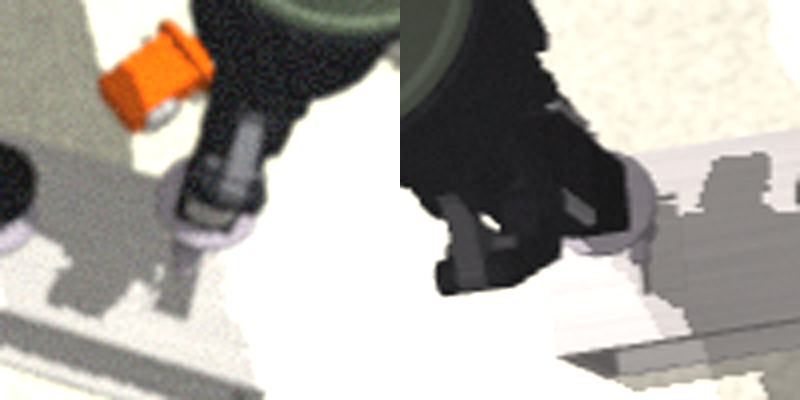

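The pin is held: the flange is clear of the stand, the load cell shows about 1.8 N and the gap reads 28 mm. Now to above the hasp.

Run:
```python
from h import *
from workcell import *
movel([524,326,250],max_speed=150)
movel([521.2,-144.1,250],Rz(0),max_speed=150)
s=read_state();print(s["time"],s["finger_gap"],s["ft_force"],s["eef_pos"])
im=[]
for n in("scene","top"):
    c=camera(n);np.savez(f"{n}3.npz",**c)
    u,v=proj(c,s["eef_pos"]-[0,0,40]).astype(int);u0,v0=max(u-50,0),max(v-50,0);print(n,u0,v0)
    im.append(cv2.resize(c["image"][v0:v0+100,u0:u0+100],(400,400),interpolation=cv2.INTER_CUBIC))
cv2.imwrite("pics/c4.png",cv2.convertScaleAbs(np.hstack(im),alpha=1.8,beta=20))
```

```text
8.4583 27.954290416688526 [-0.268975    0.43858522 -2.39230264] [ 521.22845933 -143.77228823  249.96592438]
scene 154 135
top 404 141
```

View pics/c4.png

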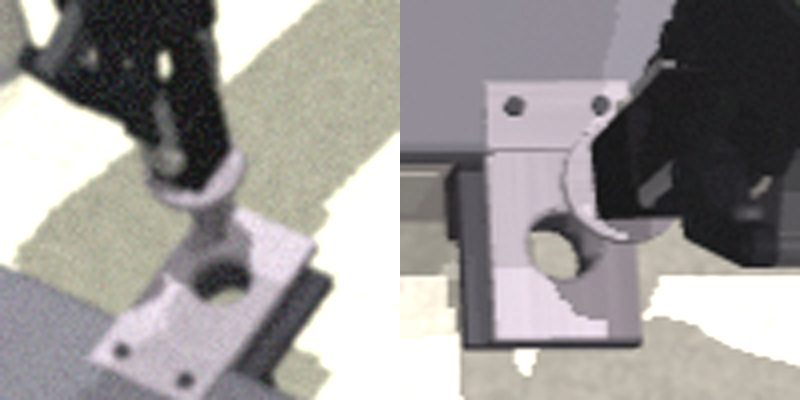

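The shank is visible at about (210,230) in the left half with no studs standing out, and the hole is below it at (222,285). I overlay the expected flange, shank tip and hole to check alignment.

Run:
```python
from h import *
im=[]
p=np.array([521.2,-143.8,250-13.6])
for n,u0,v0 in(("scene",154,135),("top",404,141)):
    c=dict(np.load(f"{n}3.npz"));a=cv2.convertScaleAbs(cv2.resize(c["image"][v0:v0+100,u0:u0+100],(400,400),interpolation=cv2.INTER_CUBIC),alpha=1.8,beta=20)
    for o,r,col in((p+[0,0,6],23,(0,0,255)),(p,23,(0,160,255)),(p-[0,0,52],7,(0,0,255)),([521.2,-144.1,150],14.5,(0,255,0))):
        q=np.array([(proj(c,np.asarray(o)+r*np.r_[np.cos(t),np.sin(t),0])-[u0-.5,v0-.5])*4 for t in np.linspace(0,6.3,60)])
        cv2.polylines(a,[q.round().astype(int)],True,col,1)
    im.append(a)
cv2.imwrite("pics/c5.png",np.hstack(im))
```

```text
(no output)
```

View pics/c5.png

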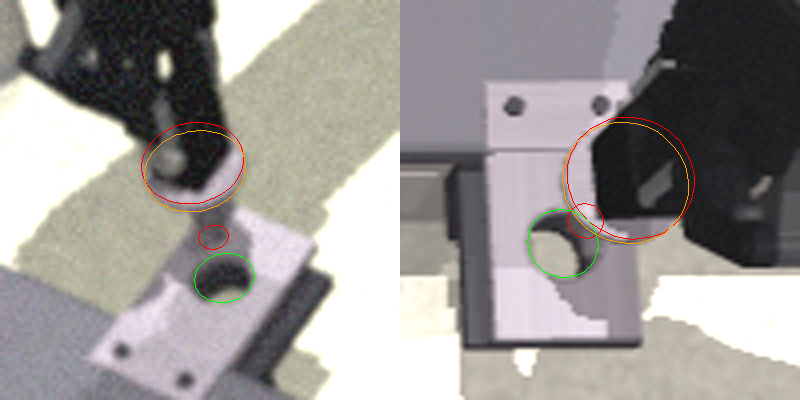

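The overlay fits the pin and the hole within about 1–2 mm in both views. Pushing down under guard.

Run:
```python
from h import *
from workcell import *
p=[521.2,-144.1]
h=movel([*p,171],max_speed=60,guard=12);s=read_state();print(h,s["time"],s["eef_pos"],s["finger_gap"],s["ft_force"])
if not h:
    h=movel([*p,158.5],max_speed=15,guard=12);s=read_state();print(h,s["time"],s["eef_pos"],s["finger_gap"],s["ft_force"],s["torque"])
im=[]
for n in("scene","top"):
    c=camera(n);u,v=proj(c,[*p,160]).astype(int);u0,v0=u-50,v-50
    im.append(cv2.resize(c["image"][v0:v0+100,u0:u0+100],(400,400),interpolation=cv2.INTER_CUBIC))
cv2.imwrite("pics/c6.png",cv2.convertScaleAbs(np.hstack(im),alpha=1.8,beta=20))
```

```text
True 9.3167 [ 521.57016543 -144.37004597  209.7334404 ] 27.67628358820084 [-1.27988153 -0.08281881 12.66956571]
```

View pics/c6.png

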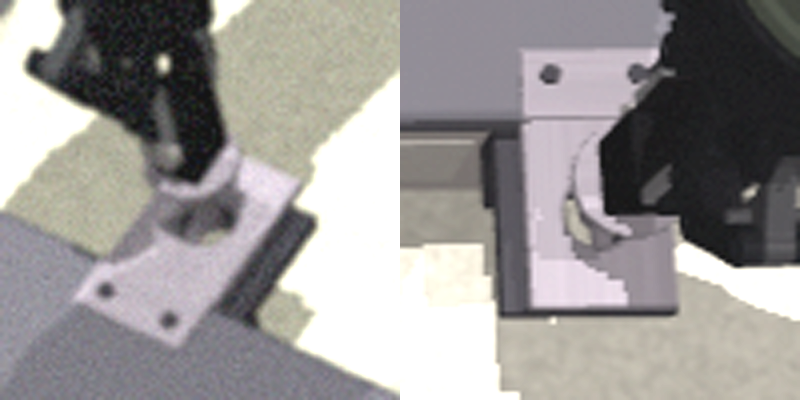

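It stopped at TCP 209.7, which puts the stud undersides (flange −46.5 mm) right at the plate top. Either the button is not fully in, or the shank is on the rim. I back off, then look closely.

Run:
```python
from h import *
from workcell import *
movel([521.2,-144.1,255],max_speed=100)
s=read_state();print(s["time"],s["eef_pos"],s["finger_gap"],s["ft_force"],s["torque"])
p=s["eef_pos"]-[0,0,13.6]
im=[]
for n in("scene","top"):
    c=camera(n);np.savez(f"{n}4.npz",**c);u,v=proj(c,p-[0,0,8]).astype(int);u0,v0=u-26,v-30
    a=cv2.resize(c["image"][v0:v0+60,u0:u0+52],None,fx=7.7,fy=7.7,interpolation=cv2.INTER_CUBIC);a=cv2.convertScaleAbs(a,alpha=2.2,beta=25)
    for o,k in(((15,0,32),(0,0,255)),((15,0,16),(0,255,0)),((16.5,0,-42),(255,0,0)),((-16.5,0,-42),(255,0,0)),((0,0,-52),(0,255,255))):
        q=(proj(c,p+o)-[u0-.5,v0-.5])*7.7;cv2.circle(a,tuple(q.round().astype(int)),3,k,-1);print(n,o,q.round())
    im.append(a)
cv2.imwrite("pics/c7.png",np.hstack(im))
```

```text
10.0167 [ 520.96879552 -143.93041986  254.30218764] 27.933209879277438 [-0.29681485  0.6249157  -2.64100977] [-0.03500764 -0.02710184 -0.01359002]
scene (15, 0, 32) [143. 177.]
scene (15, 0, 16) [156. 220.]
scene (16.5, 0, -42) [195. 370.]
scene (-16.5, 0, -42) [267. 272.]
scene (0, 0, -52) [238. 344.]
top (15, 0, 32) [266.  98.]
top (15, 0, 16) [238. 126.]
top (16.5, 0, -42) [148. 212.]
top (-16.5, 0, -42) [160. 370.]
top (0, 0, -52) [140. 304.]
```

View pics/c7.png

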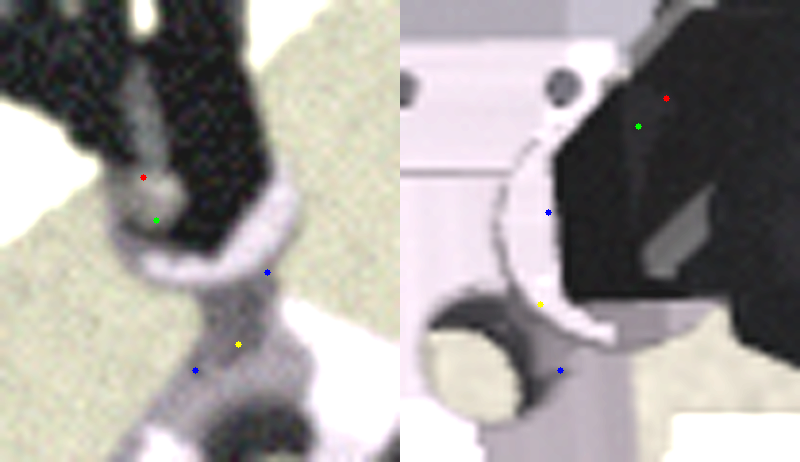

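Run:
```python
from h import *
c=dict(np.load("scene4.npz"));p=np.array([521,-143.9,254.3-13.6])
u,v=proj(c,p-[0,0,8]).astype(int);u0,v0=u-26,v-30
for Y in range(8,56,1):
    print(Y*7.7//1,[ tuple((atd(c,u0+X,v0+Y)-p).round().astype(int)) if c["range_z"][v0+Y,u0+X]>0 else None for X in (16,19,21,23,26,29,32)])
```

```text
61.0 [(np.int64(24), np.int64(14), np.int64(89)), (np.int64(15), np.int64(11), np.int64(78)), (np.int64(-4), np.int64(-3), np.int64(50)), (np.int64(-5), np.int64(1), np.int64(50)), (np.int64(-7), np.int64(6), np.int64(51)), (np.int64(-9), np.int64(11), np.int64(52)), (np.int64(-13), np.int64(15), np.int64(50))]
69.0 [(np.int64(23), np.int64(12), np.int64(84)), (np.int64(14), np.int64(10), np.int64(74)), (np.int64(-3), np.int64(-2), np.int64(49)), (np.int64(-4), np.int64(2), np.int64(50)), (np.int64(-6), np.int64(6), np.int64(50)), (np.int64(-8), np.int64(12), np.int64(51)), (np.int64(-13), np.int64(14), np.int64(46))]
77.0 [(np.int64(19), np.int64(8), np.int64(76)), (np.int64(16), np.int64(12), np.int64(74)), (np.int64(-2), np.int64(-2), np.int64(47)), (np.int64(-2), np.int64(3), np.int64(50)), (np.int64(-5), np.int64(7), np.int64(49)), (np.int64(-7), np.int64(12), np.int64(48)), (np.int64(-11), np.int64(15), np.int64(46))]
84.0 [(np.int64(20), np.int64(8), np.int64(75)), (np.int64(16), np.int64(11), np.int64(71)), (np.int64(2), np.int64(1), np.int64(50)), (np.int64(1), np.int64(5), 
[... 13508 characters left out ...]
, np.int64(-18), np.int64(-114))]
415.0 [(np.int64(-64), np.int64(-115), np.int64(-242)), (np.int64(10), np.int64(-27), np.int64(-88)), (np.int64(10), np.int64(-22), np.int64(-85)), (np.int64(5), np.int64(-21), np.int64(-92)), (np.int64(3), np.int64(-16), np.int64(-91)), (np.int64(-11), np.int64(-22), np.int64(-113)), (np.int64(-14), np.int64(-16), np.int64(-113))]
423.0 [(np.int64(-59), np.int64(-111), np.int64(-237)), (np.int64(11), np.int64(-27), np.int64(-91)), (np.int64(10), np.int64(-22), np.int64(-89)), (np.int64(7), np.int64(-20), np.int64(-91)), (np.int64(6), np.int64(-13), np.int64(-88)), (np.int64(-8), np.int64(-20), np.int64(-112)), (np.int64(-11), np.int64(-15), np.int64(-113))]
```

The range data settles it. The button face stands at x≈+20 (out) and a stud is visible at (17,3,−41), so the button is not pressed. The +x finger's tip seems to end at about z 45, above the button. I'll measure how far the fingertips really reach below the reported TCP.

Run:
```python
from h import *
def pts(c):
    vv,uu=np.mgrid[:480,:640];r=c["range_z"]
    d=np.stack([(uu-c["cx"])/c["fx"],-(vv-c["cy"])/c["fy"],-np.ones(r.shape)],-1)*r[...,None]
    return (d@c["cam_to_world"][:3,:3].T+c["cam_to_world"][:3,3])[r>0]
for f,t,yaw in(("1",[524.2,326.2,82.5],6.5),("2",[523.7,325.9,156.6],6.5),("4",[521,-143.9,254.3],0)):
  for n in("scene","top"):
    P=pts(dict(np.load(f"{n}{f}.npz")))-t
    a=np.radians(yaw);X=P[:,0]*np.cos(a)+P[:,1]*np.sin(a);Y=-P[:,0]*np.sin(a)+P[:,1]*np.cos(a);Z=P[:,2]
    for sg in(1,-1):
        print(n+f,"side",sg,"z:[xmin xmax|ymin ymax|n]")
        for z in range(-6,66,6):
            m=(Z>=z)&(Z<z+6)&(abs(Y)<22)&(sg*X>17)&(sg*X<75)
            if m.sum()>2: print("  ",z,(sg*X[m]).min().round(),(sg*X[m]).max().round(),Y[m].min().round(),Y[m].max().round(),m.sum())
```

```text
scene1 side 1 z:[xmin xmax|ymin ymax|n]
scene1 side -1 z:[xmin xmax|ymin ymax|n]
top1 side 1 z:[xmin xmax|ymin ymax|n]
   18 17.0 19.0 -9.0 7.0 6
   24 17.0 19.0 -6.0 4.0 10
   36 42.0 42.0 -4.0 -1.0 3
   42 42.0 48.0 -12.0 -3.0 10
   48 41.0 53.0 -13.0 -5.0 12
   54 41.0 54.0 -12.0 -6.0 8
   60 42.0 54.0 -13.0 -7.0 8
top1 side -1 z:[xmin xmax|ymin ymax|n]
   42 45.0 50.0 -13.0 -7.0 5
   48 45.0 57.0 -13.0 -7.0 13
   54 45.0 57.0 -12.0 -3.0 11
   60 44.0 57.0 -13.0 -5.0 14
scene2 side 1 z:[xmin xmax|ymin ymax|n]
   -6 17.0 23.0 -15.0 11.0 11
   12 19.0 22.0 -5.0 9.0 13
   18 18.0 22.0 -8.0 11.0 21
   24 19.0 22.0 -7.0 10.0 12
   36 25.0 27.0 -5.0 6.0 7
scene2 side -1 z:[xmin xmax|ymin ymax|n]
top2 side 1 z:[xmin xmax|ymin ymax|n]
   12 17.0 19.0 -9.0 -9.0 3
   30 17.0 26.0 -12.0 -7.0 3
   42 17.0 26.0 -12.0 -8.0 5
   48 17.0 26.0 -12.0 -8.0 4
top2 side -1 z:[xmin xmax|ymin ymax|n]
   30 18.0 22.0 -13.0 -8.0 6
   36 18.0 28.0 -12.0 -2.0 14
   42 17.0 29.0 -12.0 -3.0 18
   48 18.0 29.0 -12.0 -5.0 14
   54 18.0 29.0 -12.0 -5.0 14
   60 18.0 29.0 -12.0 -7.0 5
scene4 side 1 z:[xmin xmax|y
[... 259 characters left out ...]
.0 21
   54 19.0 29.0 1.0 11.0 16
   60 19.0 29.0 5.0 11.0 14
scene4 side -1 z:[xmin xmax|ymin ymax|n]
   36 18.0 28.0 6.0 12.0 7
   42 18.0 25.0 8.0 11.0 4
   48 17.0 27.0 7.0 11.0 8
   54 17.0 27.0 6.0 12.0 6
   60 18.0 22.0 -9.0 11.0 6
top4 side 1 z:[xmin xmax|ymin ymax|n]
   12 17.0 20.0 9.0 10.0 3
   18 17.0 19.0 8.0 11.0 5
   30 17.0 25.0 6.0 10.0 3
   36 17.0 27.0 5.0 10.0 7
   42 18.0 27.0 6.0 10.0 5
   48 17.0 25.0 6.0 11.0 5
   54 18.0 19.0 10.0 10.0 4
   60 17.0 18.0 7.0 11.0 5
top4 side -1 z:[xmin xmax|ymin ymax|n]
   30 18.0 27.0 6.0 10.0 12
   36 18.0 29.0 -1.0 11.0 21
   42 18.0 29.0 1.0 11.0 20
   48 18.0 29.0 3.0 10.0 23
   54 17.0 29.0 3.0 10.0 17
   60 17.0 29.0 5.0 10.0 7
```

With a closed gap of 28 mm, the real fingertips sit about 31 mm behind the reported TCP, and about 42 mm when open. The grip is therefore on the top 5 mm of the handle, above the button. The fix is to return the pin to its slot in the same pose and regrasp about 31 mm lower.

Run:
```python
from h import *
from workcell import *
movel([523.8,325.9,250],Rz(6.5),max_speed=150)
movel([523.8,325.9,145],max_speed=120)
h=movel([523.8,325.9,80],max_speed=40,guard=8);s=read_state();print(h,s["time"],s["eef_pos"],s["finger_gap"],s["ft_force"],s["torque"])
```

```text
True 15.8667 [523.90068431 325.84507547  82.31269577] 27.73865811611331 [-0.27101402 -1.64647599  7.87867975] [-0.21829837  0.30803631  0.0080666 ]
```

Run:
```python
from h import *
from workcell import *
open_gripper()
h=movel([523.8,325.9,51.5],max_speed=40,guard=8);s=read_state();print(h,s["time"],s["eef_pos"],s["ft_force"])
if not h:
    clamp();s=read_state();print(s["time"],s["eef_pos"],s["finger_gap"],s["ft_force"])
    movel([523.8,325.9,150],max_speed=120);s=read_state();print(s["time"],s["eef_pos"],s["finger_gap"],s["ft_force"])
    c=camera("scene");np.savez("scene5.npz",**c);t=s["eef_pos"]
    r=c["range_z"];vv,uu=np.mgrid[:480,:640]
    d=np.stack([(uu-c["cx"])/c["fx"],-(vv-c["cy"])/c["fy"],-np.ones(r.shape)],-1)*r[...,None]
    P=(d@c["cam_to_world"][:3,:3].T+c["cam_to_world"][:3,3])[r>0]-t
    Q=P@Rz(6.5)*[1,-1,-1]
    # pin-frame z if flange underside is 17 above TCP
    for z in range(-56,60,6):
        m=(Q[:,2]-17>=z)&(Q[:,2]-17<z+6)&(abs(Q[:,1])<25)&(abs(Q[:,0])<45)
        if m.sum()>2:print(z,Q[m,0].min().round(),Q[m,0].max().round(),Q[m,1].min().round(),Q[m,1].max().round(),m.sum())
    u,v=proj(c,t).astype(int);u0,v0=u-40,v-45
    cv2.imwrite("pics/c8.png",cv2.convertScaleAbs(cv2.resize(c["image"][v0:v0+80,u0:u0+80],(560,560),interpolation=cv2.INTER_CUBIC),alpha=2,beta=25))
```

```text
False 17.3667 [523.90681696 325.93177376  51.65890673] [-1.02584958 -1.03946227  0.13337016]
17.9167 [523.68623841 326.00494762  51.9947835 ] 29.06839867390554 [-3.64184035 -1.5815838   8.68508445]
18.8917 [523.38589509 325.72531091 149.22291816] 29.3222655603098 [ 1.05762379  0.00676791 -2.96437525]
-50 -0.0 6.0 -6.0 6.0 4
-44 3.0 8.0 -4.0 7.0 11
-38 3.0 7.0 -5.0 6.0 11
-2 -12.0 23.0 -22.0 24.0 28
4 -16.0 23.0 -21.0 23.0 112
10 -8.0 13.0 -12.0 21.0 5
16 3.0 26.0 -12.0 6.0 6
22 -2.0 29.0 -12.0 2.0 7
28 4.0 29.0 -12.0 3.0 5
58 20.0 45.0 -13.0 14.0 16
```

View pics/c8.png

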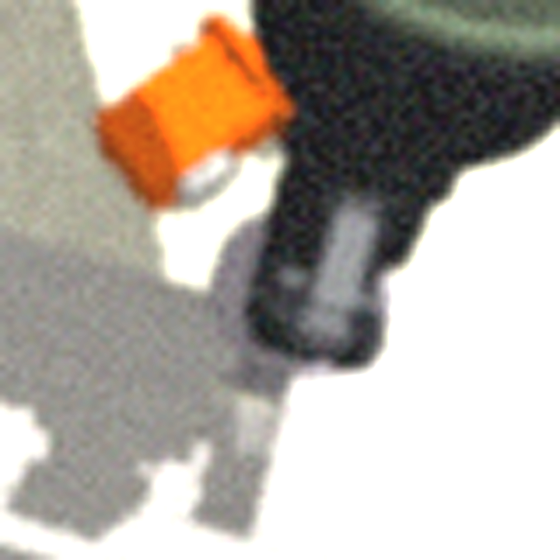

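The fingers now cover the button. The shank at z −40 measures at most 8 mm from the axis, so the studs are drawn in. Carrying and inserting; the flange should seat at TCP ≈ 134.

Run:
```python
from h import *
from workcell import *
p=[521.2,-144.1]
movel([523.8,325.9,225],max_speed=150)
movel([*p,225],Rz(0),max_speed=150);s=read_state();print(s["time"],s["finger_gap"],s["eef_pos"])
h=movel([*p,142],max_speed=60,guard=12);s=read_state();print(h,s["time"],s["eef_pos"],s["finger_gap"],s["ft_force"])
if not h:
    h=movel([*p,129],max_speed=15,guard=12);s=read_state();print(h,s["time"],s["eef_pos"],s["finger_gap"],s["ft_force"],s["torque"])
```

```text
22.875 29.421013237142663 [ 521.25646707 -143.76907593  224.99403847]
False 24.4083 [ 521.37746115 -144.15678793  142.29899711] 29.431427433568714 [ 0.67562541 -0.90996622 -2.696342  ]
True 25.0 [ 521.19905144 -144.09193354  133.93956675] 29.39207558150311 [-3.72129645  1.42582332 10.63053015] [ 0.13765045  0.41500334 -0.05316769]
```

It seated at 133.9 as predicted. Releasing, retreating and checking.

Run:
```python
from h import *
from workcell import *
open_gripper();s=read_state();print(s["time"],s["finger_gap"],s["ft_force"])
movel([521.2,-144.1,235],max_speed=100)
movel([450,60,260],max_speed=150);s=read_state();print(s["time"],s["eef_pos"])
p=np.array([521.2,-144.1,150]);im=[]
for n in("scene","top"):
    c=camera(n);np.savez(f"{n}6.npz",**c);r=c["range_z"];vv,uu=np.mgrid[:480,:640]
    d=np.stack([(uu-c["cx"])/c["fx"],-(vv-c["cy"])/c["fy"],-np.ones(r.shape)],-1)*r[...,None]
    Q=(d@c["cam_to_world"][:3,:3].T+c["cam_to_world"][:3,3])[r>0]-p
    for z0,z1 in((-3,3),(3,9),(22,42),(46,54)):
        m=(Q[:,2]>=z0)&(Q[:,2]<z1)&(np.hypot(Q[:,0],Q[:,1])<27);q=Q[m]
        if m.sum()>2:print(n,z0,z1,q.min(0).round(1),q.max(0).round(1),np.median(q[:,2]).round(1),m.sum())
    m=(Q[:,2]>3.5)&(Q[:,2]<9)&(np.hypot(Q[:,0],Q[:,1])<25)
    q=Q[m];print("flange plane slope",np.linalg.lstsq(np.c_[q[:,:2],np.ones(len(q))],q[:,2],rcond=None)[0].round(3))
    u,v=proj(c,p+[0,0,20]).astype(int);u0,v0=u-30,v-30
    im.append(cv2.resize(c["image"][v0:v0+60,u0:u0+60],(400,400),interpolation=cv2.INTER_CUBIC))
cv2.imwrite("pics/c9.png",cv2.convertScaleAbs(np.hstack(im),alpha=1.8,beta=25))
```

```text
25.5833 85.33799906844159 [-0.09030186  0.29954751 -0.22436942]
28.35 [450.09901348  59.45281245 259.93089373]
scene -3 3 [-17.  -26.1  -2.9] [26.9 26.9  3. ] 0.7 134
scene 3 9 [-22.5 -24.1   3. ] [25.8 26.9  8.9] 6.3 141
scene 22 42 [-19.4 -10.7  22.1] [19.6 16.5 41.9] 34.2 137
scene 46 54 [-19.8 -11.7  46.1] [11.6 16.8 53.5] 50.6 196
flange plane slope [1.000e-03 5.000e-03 6.369e+00]
flange plane slope [0. 0. 0.]
```

View pics/c9.png

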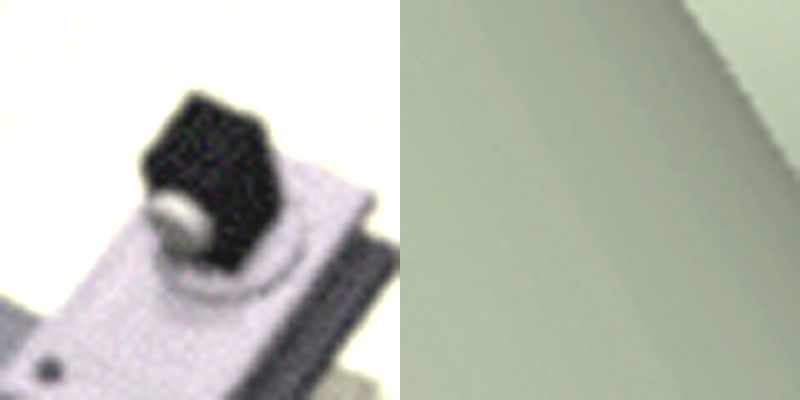

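The flange top is level, 6.4 mm above the plate against the nominal 6. The button visibly stands out at (180,220). The arm is clear, so I hand in.

```bash
python3 -c "
from workcell import *
print(read_state()['time']);print(finish_job())"
```

```text
28.45
the job is handed in; nothing more can be done
None
```

The quick-release pin is in the hasp with its flange flat on the upper plate and its button sprung out. I handed the job in at 28.5 s of the 42 s allowed.

- **First attempt failed:** the real fingertips sat about 31 mm behind the reported TCP, not at it. That put the grip above the button, and the still-extended studs stopped on the plate at about 12 N. I put the pin back in its slot and gripped it about 31 mm lower. The range data then showed the studs drawn in.
- **Insertion:** the pin went straight down and seated at TCP 133.9 mm, against about 134 mm expected.
- **Last checks:** these come from the scene camera alone, because the arm blocked the top view.
    - The flange top measured 6.4 mm above the plate, with a slope of 0.005 or less.
    - The button face was at about 19.6 mm from the pin axis, against 21 mm nominal for fully out, so it had sprung out.
    - The studs below the lower plate could not be seen, so I infer they are locked from the button position.

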